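# Load a well plate and run its carrier to the click

## Task

First slide the well plate fully home in its carrier, so that it no longer sticks out at the open end; then push the carrier along the guide rail until the sprung ball catch clicks into the notch in its side, and leave it latched there. Push, don't grip: the plate has a thin glass bottom and the carrier is finely adjusted, so be gentle, never more than about 20 N on either. Leave the mouse, the bottle and the box alone.

Things in the scene. Friction and masses are not known exactly. Their poses are not given: they have to be found in the camera images.
- deck: Fixed aluminium base plate, 240 (x) x 500 (y) x 12 mm, flat on the bench, turned up to 13 degrees. Origin: centre of its underside; its y runs along the steel guide rail (24 mm wide, 14 mm high, top 26 mm above the bench) on its middle line, full length.
- rail_mid (a point): Middle of the rail's top. The catch, a black block 36 x 34 x 38 mm high with a steel ball looking out of its -x face, stands on the deck at deck x = 75 to 112 mm. Its place along the rail is not reported: the ball lies anywhere from 32 mm before to 32 mm after this point in deck y, and has to be felt for.
- carrier: Loose grey carrier, 136 (x) x 110 (y) x 34 mm high, 0.6 kg (varies), straddling the rail with 1 mm play each side, sliding on the deck; axes parallel to the deck's. Origin: centre of its underside, 12 mm above the bench. It starts 135 to 185 mm before the rail's middle (deck y negative) and goes towards deck +y. The rail's channel in its underside is 26 wide, 16 mm high.
- push_face (a point): On the carrier's trailing wall (carrier y = -55 mm), middle, 25 mm above the carrier's underside. The wall is plain, 136 mm wide, 34 mm high; push here towards +y, low, the fingertips just clear of the rail, so that it neither tips nor binds.
- notch (a point): Notch: rounded gap in the 170 mm long steel strip on the carrier's +x side (x = 68 mm; it stands 30 mm out at both ends), at carrier y = 0. The ball climbs the strip's rounded front end (6 to 11 N on the pusher), rubs along it for 70 mm (3 to 7 N), then drops in: the carrier jumps some mm ahead, off the pusher, whose force falls to almost nothing. Pushing on takes 7 to 11 N and drives it out past the notch.
- nest_stop (a point): Middle of the face of the nest's end stop, at carrier x = +60 mm. The nest on the carrier: floor 24 mm above the carrier's underside, side ribs 10 mm higher at y = +-44 to +-55 mm, open at the near end, x = -68 mm.
- plate: Loose clear 24-well plate, glass bottom, 128 (x) x 85.5 (y) x 14.4 mm high, 0.12 kg (varies), on the nest floor between the ribs (1.5 mm play each side). Origin: centre of its underside; axes as the carrier's. Home, it is against the end stop: origin at carrier x = -4 mm.
- plate_edge (a point): Middle of the plate's near end face (plate x = -64 mm), at half its height; 43 mm above the bench. At the start it sticks out 20 to 35 mm from the carrier's open end; home, it is flush with it.
- ball (a joint): Travel of the catch's ball into its block, in m: 0 = fully out (free, or in the notch), about 0.003 = pressed in by the strip; the spring gives 5 N at 0 and 8 N at 0.003.
- mouse: Bystander: black computer mouse, 110 x 62 x 36 mm, origin in the centre of its underside. On a thin blue mat to the right.
- bottle: Bystander: glass bottle, 70 mm across, 150 mm high, blue cap, to the left; origin in the centre of its underside.
- slidebox: Bystander: pale blue card box 104 x 84 x 63 mm high, to the left; origin in the centre of its underside.
Things that resemble listed ones, but are neither listed nor needed, are in the scene too. Of the things that look like the plate, the larger one is meant. Of the things that look like the carrier, the larger one is meant.

How it is judged:
On the way, in this order (a step that is already met when the one before it is completed fails the run):
1. the plate is home in the carrier, which is not yet latched (x of plate in the frame of carrier above -0.0065 m and z of plate in the frame of carrier below 0.027 m and angle between plate's own z axis and vertical below 0.05 rad and y of carrier in the frame of deck below -0.05 m), for 0.2 s.
2. the ball has dropped into the carrier's notch (y of carrier in the frame of deck between -0.04 and 0.04 m and value of joint ball below 0.0012 m and z of carrier in the frame of deck below 0.015 m and angle between carrier's own z axis and vertical below 0.04 rad), for 0.2 s.
At the end, for the whole second after the job is handed in: The plate lies flat in the nest with its end within 2.5 mm of the end stop; the carrier sits flat on the deck, its notch on the ball (carrier within 40 mm of the rail's middle and the ball within 1.2 mm of fully out); both are at rest (all of step 2 and x of plate in the frame of carrier above -0.0065 m and z of plate in the frame of carrier below 0.027 m and angle between plate's own z axis and vertical below 0.05 rad and linear speed of each of carrier, plate below 0.01 m/s); the robot touches nothing.
It fails at once if the robot presses the plate with more than 20 N (contact force between any of the fingers, the arm and plate above 20 N).
It fails at once if the robot presses the carrier with more than 20 N (contact force between any of the fingers, the arm and carrier above 20 N).
It fails at once if the carrier is tipped or lifted off its rail (angle between carrier's own z axis and vertical above 0.15 rad or z of carrier in the frame of deck above 0.024 m).
It fails at once if the mouse, bottle or box is moved by more than 15 mm (distance of any of mouse, bottle, slidebox from where it was at the start of the episode above 0.015 m).
It also fails if it takes over 64 s, if anything falls off the work surface, if the arm or the gripper's body presses on something with over 40 N, if the wrist force passes 120 N, or if a joint passes its speed limit or range.

## Robot

A 6-joint arm with a two-finger parallel gripper is mounted at the origin on the work surface. World frame = base frame: x ahead of the robot, y to its left, z up, the work surface at z = 0. Lengths are in m, angles in rad, forces in N, time in s.
With the tool pointing down it reaches from about 0.25 to 0.775 m from the base axis. Payload 8.9 kg.
Tool frame: the origin (TCP) lies midway between the tips of the shut fingers; the grasp point (between the pads) lies 19 mm behind it; z points along the fingers, y is the direction in which the jaws open and shut (so a half turn about z gives the same grasp; the last joint's range is limited). The gripper opens to 85 mm and grips with 20 to 120 N. Pads are 22 mm wide; open, the fingers measure 114 mm over their backs; the gripper's body (76 mm by 85 mm) begins 54 mm behind the grasp point. The pads swing forward as they close: fully open they stand 13 mm farther back than shut.
Start: joints at [1.117, 0.291, -0.153, 1.127, 0, 1.431], TCP at [0.163, 0.499, 0.231] pointing down, gripper open.
Joint ranges: [-2.52, 2.52], [-0.91, 1.74], [-1.3, 1.37], [-1.96, 2.02], [-1.52, 1.47], [-3.14, 3.14]. Speed limits (rad/s): [2.22, 2.22, 2.79, 3.14, 3.14, 3.14].

## Interface

Orientations are given as a unit quaternion [x, y, z, w].
In Python, from bench import r, imaging gives the robot as it stands. The module is installed in compiled form; this text tells all that it offers.
- The arm moves only by the shell command python3 -m jog 'ROWS' [FORCE]. ROWS is JSON, a list of rows, each an object with "delta_pos": the shift along the tool's x, y, z as a fraction of full scale, a list of three; "twist": the turn, a rotation vector about the tool's x, y, z as a fraction of full scale, a list of three; "gripper": the closure, from 0 (fully open) to 1 (shut). In form: [{"delta_pos": [x, y, z], "twist": [rx, ry, rz], "gripper": gripper}, ...]. A call has 1 to 10 rows; each row shifts and turns the commanded pose from where the row before left it, along the tool's axes as they then stand; what a row does not reach is not made up. Full scale, the value 1, is 0.04 m for a shift and 6 degrees for a turn. A row lasts 1/12 s, in which the tool goes at most 41.7 mm and 7.16 degrees, less where a joint would pass 70% of its speed; a pose out of reach is approached as far as the arm can. A call with a number of a shift or a turn outside -1 to 1 is refused whole. A call with a gripper value outside its range is refused whole. The fingers move at their own pace and stop on an object; FORCE is the grip in N (left out, the last holds). Time passes only in rows, so rows that do not move let the fingers close. It gives the time, the measured TCP pose, the force and the opening at its end, in the units of the state.
- r.state(): the state, without advancing time (a new reading comes with each control period).
- imaging.read_camera(name): name is "scene" or "top" or "wrist"; returns the picture (480x640x3 uint8, red, green, blue); there is no depth.
- imaging.camera_info(name): a dict with "vfov" (degrees; the focal length in pixels is half the picture's height over the tangent of half this angle, whatever the lens; pixels are square), "cx", "cy" (the principal point, pixels), "dist" ([k1, k2, p1, p2, k3] as OpenCV has them; the pictures are not rectified), "R" (3x3) and "t" (3): a world point X has camera coordinates R X + t; the wrist camera has in their place "tool_from_camera" (4x4, takes a point from camera to tool coordinates, whose origin is the TCP and whose axes are the flange's). Camera axes: x right, y down, z forward; pixel columns grow to the right and rows downward; lengths in m; the calibration is good to about 2 mm. A picture is of the moment at which its call begins: read the wrist's pose just before it. camera_info takes no time and is no camera call.
- r.finish_job(): hands the job in, once; it reports no verdict.
The state is a dict: "t": time; "joint_positions": joint angles; "joint_vel": joint speeds; "joint_torque": joint torques, N m; "position": TCP position; "eef_rot": TCP orientation; "contact_force": force on the tool from outside, world axes, zero at the start; "torque": the same for the moment, N m; "finger_gap": opening from 0.0 (shut) to 1.0 (fully open).
Only numpy, scipy, OpenCV 4.12 (cv2) and the standard library are available. Lean on these libraries where they do the work, as an engineer would, in place of code of your own. Each camera call takes 0.05 s, during which the arm holds its last target.

## Working session

There is one attempt and no reset: what is moved stays moved. The work goes in short steps, Python scripts to look and compute and a shell command to move; the robot and the scene stay as the last step left them, time stands still between calls to the robot, and variables do not carry over. Pictures are saved under pics/ and viewed, and the job is handed in when it is done.

```bash
mkdir -p pics; cat > h.py <<'E'
from bench import r, imaging
import numpy as np, cv2
def save(n,f): 
    im=imaging.read_camera(n); cv2.imwrite('pics/'+f,im[:,:,::-1]); return im
E
python3 - <<'E'
from h import *
s=r.state();print({k:np.round(v,3).tolist() for k,v in s.items()})
for n in('scene','top'):
    save(n,n+'0.png'); print(n,imaging.camera_info(n))
print(imaging.camera_info('wrist'))
E
```

```text
{'t': 0.0, 'joint_positions': [1.117, 0.291, -0.154, 1.127, -0.0, 1.431], 'joint_vel': [0.001, 0.001, -0.0, -0.0, 0.002, -0.001], 'joint_torque': [0.001, -53.714, 33.137, 0.016, -0.0, 0.0], 'position': [0.162, 0.499, 0.231], 'eef_rot': [0.157, 0.988, -0.001, -0.0], 'contact_force': [0.076, 0.363, 0.16], 'torque': [-0.006, 0.011, 0.002], 'finger_gap': 1.001}
scene {'vfov': 50.86791862664079, 'cx': 319.68977597020023, 'cy': 229.5816852496581, 'dist': array([0.02263719, 0.        , 0.        , 0.        , 0.        ]), 'R': array([[ 4.35348000e-01,  9.00262250e-01, -1.38736072e-05],
       [ 4.85063277e-01, -2.34579441e-01, -8.42428693e-01],
       [-7.58410005e-01,  3.66742917e-01, -5.38807847e-01]]), 't': array([-0.26109227, -0.24788566,  1.67802102])}
top {'vfov': 50.55495900836764, 'cx': 328.00355013075335, 'cy': 243.5175002989398, 'dist': array([-0.13400751,  0.        ,  0.        ,  0.        ,  0.        ]), 'R': array([[-0.00931919, -0.99986618,  0.01344535],
       [-0.99136602,  0.0074796 , -0.13091017],
       [ 0.13079209, -0.01454924, -0.99130306]]), 't': array([-0.0225275 ,  0.60752666,  1.18295534])}
{'vfov': 61.71199829741879, 'cx': 325.04308697827133, 'cy': 244.58692745095647, 'dist': array([-0.03906958,  0.        ,  0.        ,  0.        ,  0.        ]), 'tool_from_camera': array([[-7.32052787e-04, -9.47892801e-01, -3.18588609e-01,
         8.29890270e-02],
       [ 9.99999701e-01, -7.73375599e-04,  3.21604636e-06,
         6.80968811e-05],
       [-2.49437123e-04, -3.18588511e-01,  9.47893084e-01,
        -1.42980310e-01],
       [ 0.00000000e+00,  0.00000000e+00,  0.00000000e+00,
         1.00000000e+00]])}
```

View pics/scene0.png

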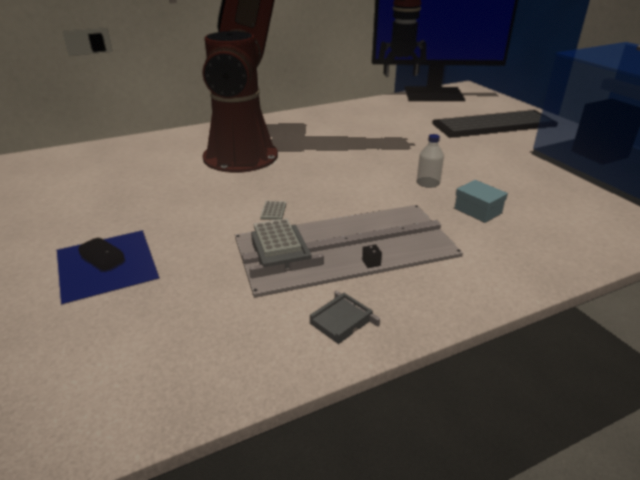

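View pics/top0.png

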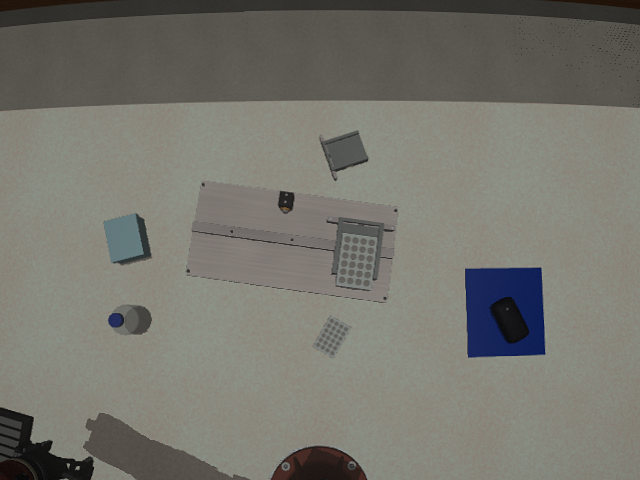

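The scene shows two plate-like things: one on the carrier at top (357,262), one small on the bench at (332,336). There are also two carrier-like things: one on the rail at (357,250), one tray at (345,150). The ones on the rail are larger and fit the description. I'll confirm this in a crop.

```bash
python3 - <<'E'
import cv2
im=cv2.imread('pics/top0.png')
c=cv2.resize(im[170:310,180:410],None,fx=3.4,fy=3.4,interpolation=cv2.INTER_CUBIC)
c=cv2.convertScaleAbs(c,alpha=1.4);cv2.imwrite('pics/c0.png',c);
c=cv2.resize(im[205:300,320:405],None,fx=6.3,fy=6.3,interpolation=cv2.INTER_CUBIC)
cv2.imwrite('pics/c1.png',cv2.convertScaleAbs(c,alpha=1.4))
E
```

```text
(no output)
```

View pics/c0.png

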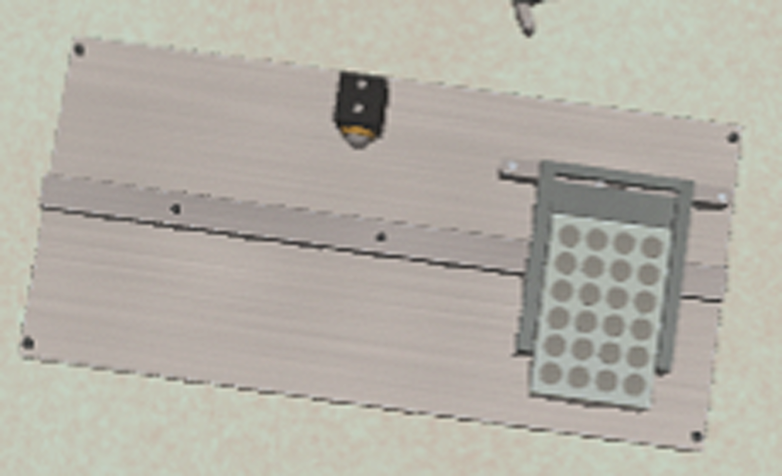

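View pics/c1.png

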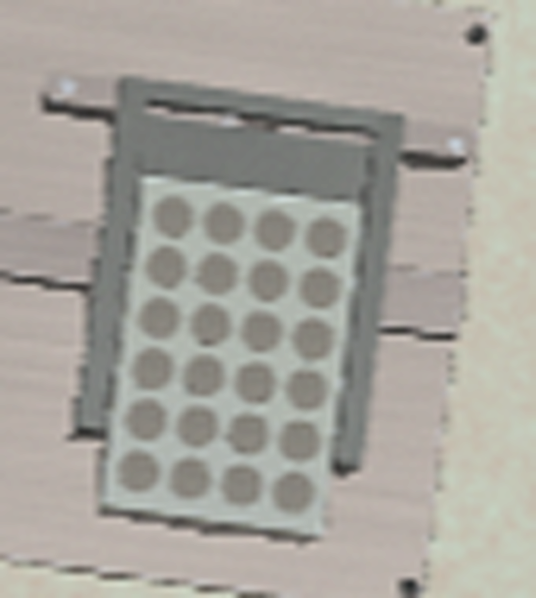

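```bash
cat >> h.py <<'E'
def K(i): 
    f=240/np.tan(np.radians(i['vfov']/2)); return np.array([[f,0,i['cx']],[0,f,i['cy']],[0,0,1.]])
def ext(n,s=None):
    i=imaging.camera_info(n)
    if n!='wrist': return i,np.array(i['R']),np.array(i['t'])
    from scipy.spatial.transform import Rotation as Ro
    T=np.eye(4);T[:3,:3]=Ro.from_quat(s['eef_rot']).as_matrix();T[:3,3]=s['position']
    W=np.linalg.inv(T@i['tool_from_camera']); return i,W[:3,:3],W[:3,3]
def unproj(n,uv,z,s=None):
    i,R,t=ext(n,s)
    p=cv2.undistortPoints(np.array(uv,float).reshape(-1,1,2),K(i),np.array(i['dist']))[:,0]
    d=np.c_[p,np.ones(len(p))]@R; c=-R.T@t
    return c+d*((z-c[2])/d[:,2])[:,None]
def proj(n,X,s=None):
    i,R,t=ext(n,s)
    return cv2.projectPoints(np.array(X,float).reshape(-1,1,3),cv2.Rodrigues(R)[0],t,K(i),np.array(i['dist']))[0][:,0]
def rigid(loc,W):
    l=np.array(loc)[:,:2];w=np.array(W)[:,:2];lc=l-l.mean(0);wc=w-w.mean(0)
    a=np.arctan2((lc[:,0]*wc[:,1]-lc[:,1]*wc[:,0]).sum(),(lc*wc).sum())
    R=np.array([[np.cos(a),-np.sin(a)],[np.sin(a),np.cos(a)]]);o=w.mean(0)-R@l.mean(0)
    return o,a,R,w-(l@R.T+o)
E
python3 - <<'E'
from h import *
q=np.array([[78,37],[741,127],[706,450],[20,360]])/3.4+[180-.35,170-.35]
W=unproj('top',q,.012)
o,a,R,e=rigid([[.12,.25],[.12,-.25],[-.12,-.25],[-.12,.25]],W)
print('deck',o,np.degrees(a),e*1e3)
q=np.array([[140,177],[360,203],[322,530],[100,508]])/6.3+[320-.42,205-.42]
W=unproj('top',q,.0504)
p,b,_,e=rigid([[.064,.04275],[.064,-.04275],[-.064,-.04275],[-.064,.04275]],W)
print('plate',p,np.degrees(b),e*1e3,'in deck',(p-o)@R*1e3)
q=np.array([[120,77],[403,115]])/6.3+[320-.42,205-.42]
W=unproj('top',q,.046)
print('carrier corners in deck',(W[:,:2]-o)@R*1e3,'exp x 68')
q=np.array([[357,140]])/3.4+[180-.35,170-.35]
print('ball in deck',(unproj('top',q,.03)[:,:2]-o)@R*1e3)
E
```

```text
deck [0.61891525 0.05894774] -8.106391427022428 [[ 0.61570814 -2.86038585]
 [-0.73072001  2.67170542]
 [ 1.25984019  0.35206468]
 [-1.14482832 -0.16338425]]
plate [ 0.56424898 -0.09421235] -7.365025491341675 [[-1.31506429 -0.7611595 ]
 [-0.93608377  0.40938983]
 [ 2.07010995  0.91964996]
 [ 0.18103811 -0.56788029]] in deck [ -32.52268343 -159.33829074]
carrier corners in deck [[  67.82841259 -104.23522789]
 [  67.82206745 -213.74170298]] exp x 68
ball in deck [[67.91591515 28.50573647]]
```

```bash
cat >> h.py <<'E'
from scipy.spatial.transform import Rotation as Ro
DO=np.array([0.61891525,0.05894774]);DA=np.radians(-8.1)
DR=np.array([[np.cos(DA),-np.sin(DA)],[np.sin(DA),np.cos(DA)]])
def st():
    s=r.state();p=np.array(s['position']);d=(p[:2]-DO)@DR*1e3
    Rt=Ro.from_quat(s['eef_rot']).as_matrix()
    f=np.array(s['contact_force']);fd=np.r_[f[:2]@DR,f[2]]
    print('t%.2f deck mm %s z%.1f Fdeck %s tooly deg %.2f tilt %.2f gap %.2f'%(s['t'],d.round(1),p[2]*1e3,fd.round(1),np.degrees(np.arctan2(Rt[1,1],Rt[0,1])-DA)-90,np.degrees(np.arccos(-Rt[2,2])),s['finger_gap']),np.round(s['joint_positions'],2)[[0,5]])
    return s
def to(dx,dy,z):
    s=r.state();Rt=Ro.from_quat(s['eef_rot']).as_matrix()
    t=np.r_[DO+DR@np.array([dx,dy])/1e3,z/1e3]
    # target orientation: tool x=-deckx, y=decky, z down
    G=np.c_[np.r_[-DR[:,0],0],np.r_[DR[:,1],0],[0,0,-1]]
    print('tool units pos',((t-s['position'])@Rt/.04).round(2),'(aligned)',((t-s['position'])@G/.04).round(2),'twist units',(np.degrees(Ro.from_matrix(Rt.T@G).as_rotvec())/6).round(2))
E
python3 - <<'E'
from h import *
s=st(); to(-150,-159,231)
E
```

```text
t0.10 deck mm [-514.   371.2] z230.8 Fdeck [-0.6  0.2 -0.6] tooly deg -9.94 tilt 0.07 gap 1.00 [1.12 1.43]
tool units pos [-1.125e+01 -1.148e+01  1.000e-02] (aligned) [-9.100e+00 -1.325e+01 -1.000e-02] twist units [-0.01 -0.   -1.66]
```

```bash
python3 -m jog '[{"delta_pos":[0,0,0],"twist":[0,0,-0.83],"gripper":1},{"delta_pos":[0,0,0],"twist":[0,0,-0.83],"gripper":1},{"delta_pos":[-0.5,-0.72,0],"twist":[0,0,0],"gripper":1},{"delta_pos":[-0.5,-0.72,0],"twist":[0,0,0],"gripper":1},{"delta_pos":[-0.5,-0.72,0],"twist":[0,0,0],"gripper":1},{"delta_pos":[-0.5,-0.72,0],"twist":[0,0,0],"gripper":1},{"delta_pos":[-0.5,-0.72,0],"twist":[0,0,0],"gripper":1},{"delta_pos":[-0.5,-0.72,0],"twist":[0,0,0],"gripper":1},{"delta_pos":[-0.5,-0.72,0],"twist":[0,0,0],"gripper":1},{"delta_pos":[-0.5,-0.72,0],"twist":[0,0,0],"gripper":1}]' 40
python3 -m jog '[{"delta_pos":[-0.5,-0.72,0],"twist":[0,0,0],"gripper":1},{"delta_pos":[-0.5,-0.72,0],"twist":[0,0,0],"gripper":1},{"delta_pos":[-0.5,-0.72,0],"twist":[0,0,0],"gripper":1},{"delta_pos":[-0.5,-0.72,0],"twist":[0,0,0],"gripper":1},{"delta_pos":[-0.5,-0.72,0],"twist":[0,0,0],"gripper":1},{"delta_pos":[-0.5,-0.72,0],"twist":[0,0,0],"gripper":1},{"delta_pos":[-0.5,-0.72,0],"twist":[0,0,0],"gripper":1},{"delta_pos":[0,0,0],"twist":[0,0,0],"gripper":1}]'
python3 - <<'E'
from h import *
s=st(); to(-150,-159,200); save('wrist','w1.png'); s2=st()
print(proj('wrist',np.c_[DO+np.array([[-96.5,-159],[-68,-104],[-68,-214]])/1e3@DR.T,[.043,.046,.046]],s).round(0))
E
```

```text
t: 0.93
position: [0.2887, 0.247, 0.2312]
eef_rot: [0.07, 0.998, -0.0, -0.0]
contact_force: [0.5, -0.5, 0.6]
finger_gap: -0.004
t: 1.6
position: [0.4014, 0.0248, 0.2312]
eef_rot: [0.073, 0.997, -0.001, 0.001]
contact_force: [-0.5, 0.2, 0.3]
finger_gap: 0.003
t1.60 deck mm [-210.5  -64.5] z231.2 Fdeck [-0.6  0.1  0.3] tooly deg -0.25 tilt 0.13 gap 0.00 [-0.12  0.03]
tool units pos [-1.52 -2.35  0.79] (aligned) [-1.51 -2.36  0.78] twist units [-0.02  0.02 -0.04]
t1.65 deck mm [-212.3  -62.6] z231.0 Fdeck [-0.3  0.4  0.6] tooly deg -0.25 tilt 0.02 gap -0.00 [-0.12  0.03]
[[225. 331.]
 [285. 358.]
 [171. 358.]]
```

View pics/w1.png

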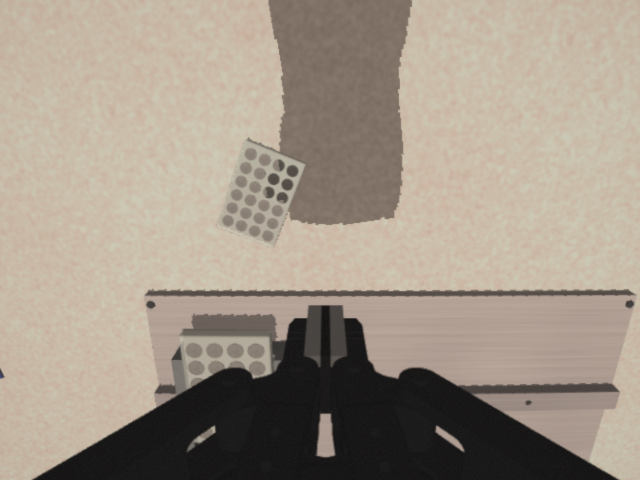

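```bash
python3 - <<'E'
from h import *
im=cv2.imread('pics/w1.png')
cv2.imwrite('pics/c2.png',cv2.resize(im[280:400,140:300],None,fx=5,fy=5,interpolation=cv2.INTER_CUBIC))
E
```

```text
(no output)
```

View pics/c2.png

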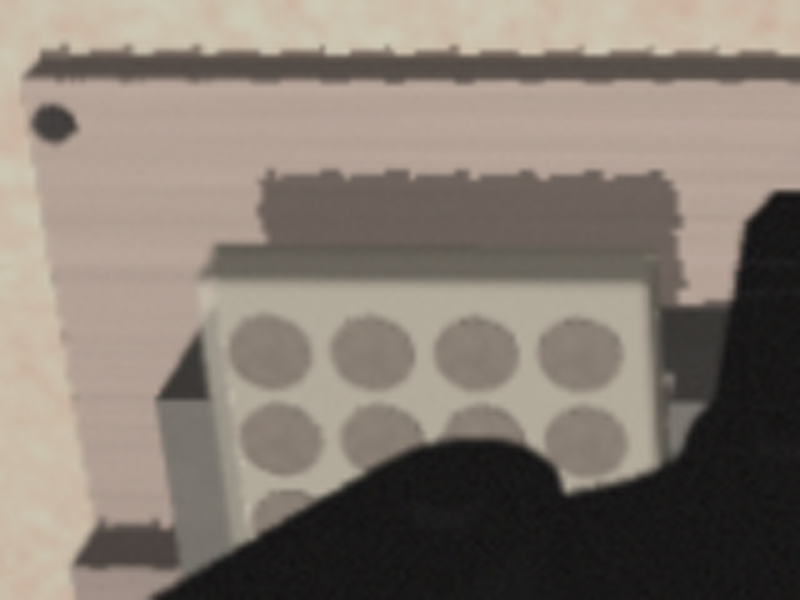

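```bash
python3 - <<'E'
from h import *
s=r.state()
f=lambda a:np.array(a)/5+[139.6,279.6]
for nm,q,z in(('deck corner',[[25,78],[795,78]],.012),('plate corners',[[202,282],[648,280]],.0504),('carrier corner',[[160,400]],.046),('rail -y end',[[75,566]],.026)):
    print(nm,((unproj('wrist',f(q),z,s)[:,:2]-DO)@DR*1e3).round(1))
to(-150,-159,100)
E
```

```text
deck corner [[-121.1 -243.7]
 [-120.7  -89.2]]
plate corners [[ -97.8 -197.5]
 [ -98.2 -114.5]]
carrier corner [[ -69.  -210.9]]
rail -y end [[ -13.7 -243.9]]
tool units pos [-1.57 -2.4   3.28] (aligned) [-1.56 -2.41  3.28] twist units [-0.   -0.   -0.04]
```

```bash
python3 -m jog '[{"delta_pos":[-0.5,-0.8,0.3],"twist":[0,0,-0.04],"gripper":1},{"delta_pos":[-0.5,-0.8,0.7],"twist":[0,0,0],"gripper":1},{"delta_pos":[-0.5,-0.8,0.7],"twist":[0,0,0],"gripper":1},{"delta_pos":[-0.2,0,0.9],"twist":[0,0,0],"gripper":1},{"delta_pos":[0,0,0.9],"twist":[0,0,0],"gripper":1},{"delta_pos":[0,0,0.7],"twist":[0,0,0],"gripper":1},{"delta_pos":[0,0,0],"twist":[0,0,0],"gripper":1},{"delta_pos":[0,0,0],"twist":[0,0,0],"gripper":1}]'
python3 - <<'E'
from h import *
s=st(); to(-115,-158,40);to(-108,-158,40);save('wrist','w2.png');save('scene','s2.png')
E
```

```text
t: 2.32
position: [0.4481, -0.0661, 0.0691]
eef_rot: [0.068, 0.998, 0.001, -0.002]
contact_force: [-0.1, 0.3, -0.5]
finger_gap: 0.0
t2.32 deck mm [-151.5 -147.9] z69.1 Fdeck [-0.2  0.3 -0.5] tooly deg 0.31 tilt 0.21 gap 0.00 [-0.31 -0.17]
tool units pos [-0.91 -0.26  0.72] (aligned) [-0.91 -0.25  0.73] twist units [ 0.01 -0.03  0.05]
tool units pos [-1.09 -0.26  0.72] (aligned) [-1.09 -0.25  0.73] twist units [ 0.01 -0.03  0.05]
```

View pics/w2.png

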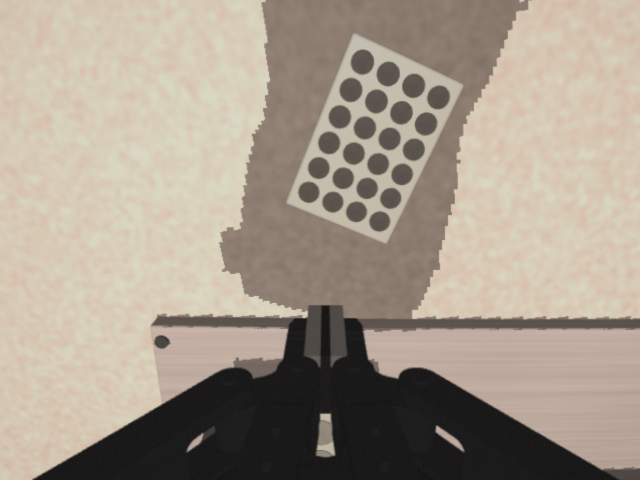

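```bash
python3 -m jog '[{"delta_pos":[-0.2,-0.25,0.3],"twist":[0,0,0.05],"gripper":1},{"delta_pos":[-0.2,0,0.4],"twist":[0,0,0],"gripper":1},{"delta_pos":[-0.2,0,0],"twist":[0,0,0],"gripper":1},{"delta_pos":[0,0,0],"twist":[0,0,0],"gripper":1},{"delta_pos":[0,0,0],"twist":[0,0,0],"gripper":1}]'
python3 - <<'E'
from h import *
s=st(); to(-108,-158,40)
save('scene','s3.png');im=cv2.imread('pics/s3.png');cv2.imwrite('pics/c3.png',cv2.resize(im[190:300,200:360],None,fx=5,fy=5,interpolation=cv2.INTER_CUBIC))
E
```

```text
t: 2.83
position: [0.473, -0.0806, 0.0432]
eef_rot: [0.071, 0.997, -0.0, 0.001]
contact_force: [-0.3, -0.5, 0.6]
finger_gap: -0.001
t2.83 deck mm [-124.8 -158.7] z43.2 Fdeck [-0.3 -0.5  0.6] tooly deg -0.01 tilt 0.11 gap -0.00 [-0.32 -0.18]
tool units pos [-0.42  0.02  0.08] (aligned) [-0.42  0.02  0.08] twist units [-0.    0.02 -0.  ]
```

View pics/c3.png

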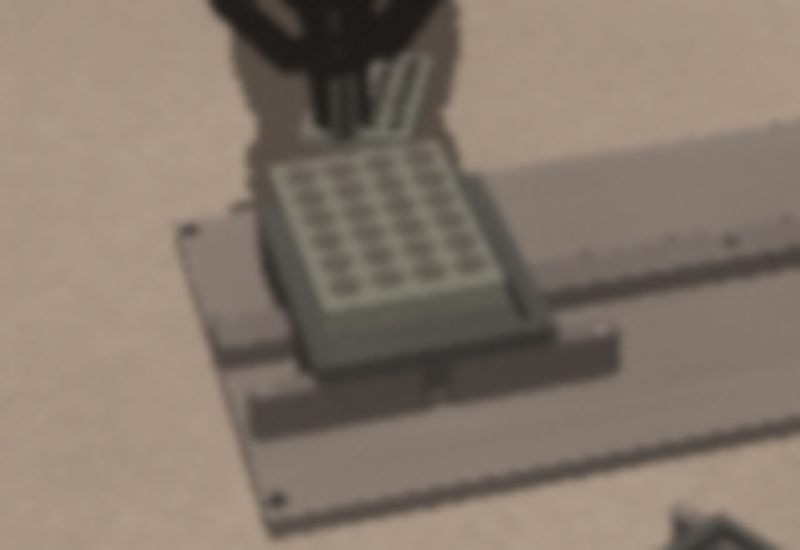

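```bash
python3 -m jog '[{"delta_pos":[-0.1,0,0.08],"twist":[0,0,0],"gripper":1},{"delta_pos":[-0.1,0,0],"twist":[0,0,0],"gripper":1},{"delta_pos":[-0.1,0,0],"twist":[0,0,0],"gripper":1},{"delta_pos":[-0.1,0,0],"twist":[0,0,0],"gripper":1},{"delta_pos":[-0.1,0,0],"twist":[0,0,0],"gripper":1},{"delta_pos":[-0.1,0,0],"twist":[0,0,0],"gripper":1},{"delta_pos":[0,0,0],"twist":[0,0,0],"gripper":1}]'
python3 - <<'E'
from h import *
s=st();st()
E
python3 -m jog '[{"delta_pos":[-0.1,0,0],"twist":[0,0,0],"gripper":1},{"delta_pos":[-0.1,0,0],"twist":[0,0,0],"gripper":1},{"delta_pos":[-0.1,0,0],"twist":[0,0,0],"gripper":1},{"delta_pos":[0,0,0],"twist":[0,0,0],"gripper":1}]'
python3 - <<'E'
from h import *
s=st();save('top','t3.png');save('scene','s4.png')
im=cv2.imread('pics/t3.png');cv2.imwrite('pics/c4.png',cv2.resize(im[205:300,320:405],None,fx=6.3,fy=6.3,interpolation=cv2.INTER_CUBIC))
st()
E
```

```text
t: 3.47
position: [0.4965, -0.0842, 0.0385]
eef_rot: [0.071, 0.997, -0.0, 0.0]
contact_force: [0.1, -0.3, -0.5]
finger_gap: -0.003
t3.47 deck mm [-101.  -158.9] z38.5 Fdeck [ 0.1 -0.2 -0.5] tooly deg -0.03 tilt 0.03 gap -0.00 [-0.31 -0.17]
t3.47 deck mm [-101.  -158.9] z38.5 Fdeck [ 0.1 -0.2 -0.5] tooly deg -0.03 tilt 0.03 gap -0.00 [-0.31 -0.17]
t: 3.8
position: [0.5087, -0.0859, 0.0385]
eef_rot: [0.071, 0.997, -0.0, 0.001]
contact_force: [0.4, -0.0, 0.2]
finger_gap: 0.001
t3.80 deck mm [ -88.7 -159. ] z38.5 Fdeck [0.4 0.  0.2] tooly deg -0.04 tilt 0.06 gap 0.00 [-0.31 -0.17]
t3.90 deck mm [ -89.6 -158.9] z38.4 Fdeck [-1.1 -0.5  0.2] tooly deg -0.04 tilt 0.02 gap 0.00 [-0.31 -0.17]
```

View pics/c4.png

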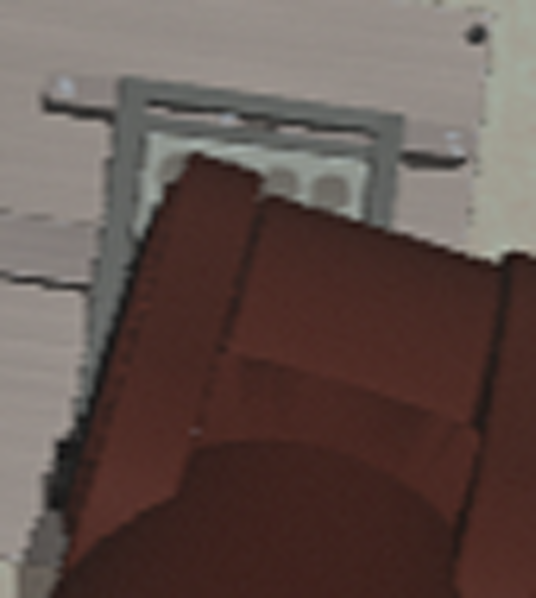

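```bash
python3 -m jog '[{"delta_pos":[-0.05,0,-0.03],"twist":[0,0,0],"gripper":1},{"delta_pos":[-0.05,0,0],"twist":[0,0,0],"gripper":1},{"delta_pos":[-0.05,0,0],"twist":[0,0,0],"gripper":1},{"delta_pos":[-0.05,0,0],"twist":[0,0,0],"gripper":1},{"delta_pos":[0,0,0],"twist":[0,0,0],"gripper":1}]'
python3 -m jog '[{"delta_pos":[-0.03,0,0],"twist":[0,0,0],"gripper":1},{"delta_pos":[0,0,0],"twist":[0,0,0],"gripper":1}]'
python3 -c "from h import *;st()"
python3 -m jog '[{"delta_pos":[-0.02,0,0],"twist":[0,0,0],"gripper":1},{"delta_pos":[0,0,0],"twist":[0,0,0],"gripper":1}]'
python3 -c "from h import *;st()"
```

```text
t: 4.32
position: [0.5159, -0.0869, 0.0397]
eef_rot: [0.071, 0.997, -0.0, 0.0]
contact_force: [-1.2, 0.2, -0.2]
finger_gap: -0.0
t: 4.48
position: [0.5168, -0.087, 0.0396]
eef_rot: [0.071, 0.997, 0.0, 0.0]
contact_force: [-0.1, 0.3, -0.4]
finger_gap: -0.002
t4.48 deck mm [ -80.6 -158.8] z39.6 Fdeck [-0.1  0.3 -0.4] tooly deg -0.03 tilt 0.00 gap -0.00 [-0.31 -0.16]
t: 4.65
position: [0.5175, -0.0871, 0.0396]
eef_rot: [0.071, 0.997, -0.0, 0.0]
contact_force: [-1.5, 0.8, 0.0]
finger_gap: -0.004
t4.65 deck mm [ -79.8 -158.9] z39.6 Fdeck [-1.6  0.5  0. ] tooly deg -0.04 tilt 0.00 gap -0.00 [-0.31 -0.16]
```

```bash
python3 -m jog '[{"delta_pos":[-0.02,0,0],"twist":[0,0,0],"gripper":1},{"delta_pos":[0,0,0],"twist":[0,0,0],"gripper":1}]'
python3 -m jog '[{"delta_pos":[-0.02,0,0],"twist":[0,0,0],"gripper":1},{"delta_pos":[0,0,0],"twist":[0,0,0],"gripper":1}]'
python3 -c "
from h import *
st()
save('top','t5.png')
im=cv2.imread('pics/t5.png');cv2.imwrite('pics/c5.png',cv2.resize(im[205:300,320:405],None,fx=6.3,fy=6.3,interpolation=cv2.INTER_CUBIC))"
```

```text
t: 4.82
position: [0.5184, -0.0872, 0.0396]
eef_rot: [0.071, 0.997, -0.0, 0.0]
contact_force: [0.1, -0.5, -1.2]
finger_gap: -0.001
t: 4.98
position: [0.5192, -0.0873, 0.0397]
eef_rot: [0.071, 0.997, -0.0, 0.0]
contact_force: [-0.2, -0.4, -0.6]
finger_gap: -0.002
t4.98 deck mm [ -78.1 -158.9] z39.7 Fdeck [-0.2 -0.4 -0.6] tooly deg -0.04 tilt 0.01 gap -0.00 [-0.31 -0.16]
```

View pics/c5.png

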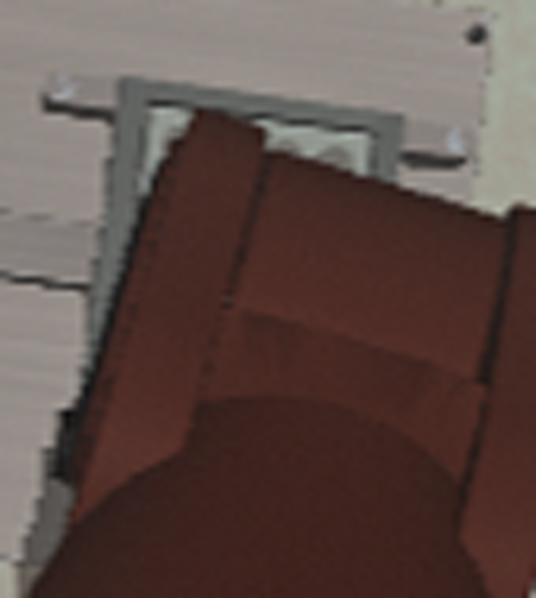

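```bash
for i in 1; do :; done
python3 -m jog '[{"delta_pos":[-0.02,0,0],"twist":[0,0,0],"gripper":1},{"delta_pos":[0,0,0],"twist":[0,0,0],"gripper":1}]'|sed -n '2p;4p'
python3 -m jog '[{"delta_pos":[-0.02,0,0],"twist":[0,0,0],"gripper":1},{"delta_pos":[0,0,0],"twist":[0,0,0],"gripper":1}]'|sed -n '2p;4p'
```

```text
position: [0.52, -0.0874, 0.0397]
contact_force: [-1.0, 0.1, 0.3]
position: [0.5207, -0.0876, 0.0397]
contact_force: [-0.3, 0.1, -1.0]
```

```bash
python3 -c "from h import *;st()"
```

```text
t5.37 deck mm [ -76.5 -158.9] z39.7 Fdeck [-0.3  0.  -1. ] tooly deg -0.04 tilt 0.01 gap -0.00 [-0.31 -0.16]
```

```bash

python3 -m jog '[{"delta_pos":[-0.02,0,0],"twist":[0,0,0],"gripper":1},{"delta_pos":[0,0,0],"twist":[0,0,0],"gripper":1}]'|sed -n '2p;4p'
python3 -m jog '[{"delta_pos":[-0.02,0,0],"twist":[0,0,0],"gripper":1},{"delta_pos":[0,0,0],"twist":[0,0,0],"gripper":1}]'|sed -n '2p;4p'
python3 -c "
from h import *
st()
save('scene','s6.png')
im=cv2.imread('pics/s6.png');cv2.imwrite('pics/c6.png',cv2.resize(im[200:280,230:330],None,fx=7,fy=7,interpolation=cv2.INTER_CUBIC))"
```

```text
position: [0.5213, -0.0876, 0.0396]
contact_force: [-0.8, 0.8, 0.3]
position: [0.5219, -0.0877, 0.0396]
contact_force: [-1.9, 0.9, 2.6]
t5.70 deck mm [ -75.4 -158.8] z39.6 Fdeck [-2.   0.6  2.6] tooly deg -0.04 tilt 0.04 gap 0.00 [-0.3  -0.16]
```

View pics/c6.png

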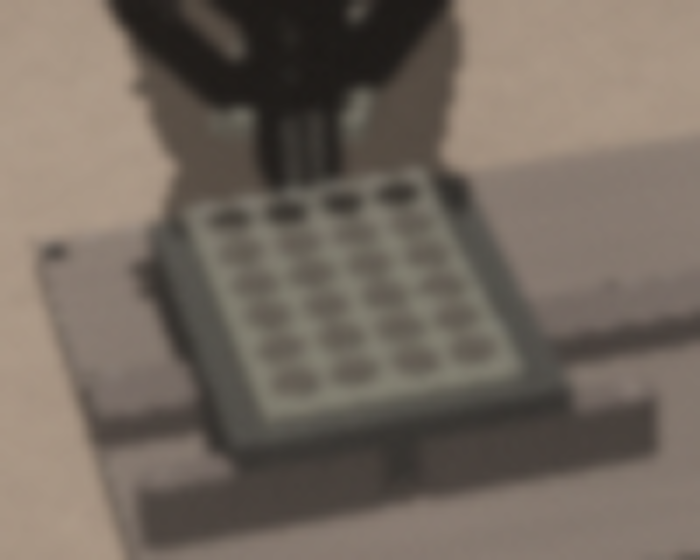

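```bash

python3 -m jog '[{"delta_pos":[-0.02,0,0],"twist":[0,0,0],"gripper":1},{"delta_pos":[0,0,0],"twist":[0,0,0],"gripper":1}]'|sed -n '2p;4p'
python3 -c "from h import *;st()"
python3 -m jog '[{"delta_pos":[-0.02,0,0],"twist":[0,0,0],"gripper":1},{"delta_pos":[0,0,0],"twist":[0,0,0],"gripper":1}]'|sed -n '2p;4p'
python3 -c "from h import *;st()"
```

```text
position: [0.522, -0.0877, 0.0395]
contact_force: [-6.6, 0.5, 5.1]
t5.92 deck mm [ -75.3 -158.8] z39.5 Fdeck [-6.6 -0.4  5.1] tooly deg -0.04 tilt 0.11 gap 0.00 [-0.3  -0.16]
position: [0.522, -0.0877, 0.0394]
contact_force: [-8.6, 0.5, 6.7]
t6.08 deck mm [ -75.3 -158.8] z39.4 Fdeck [-8.6 -0.7  6.7] tooly deg -0.04 tilt 0.19 gap -0.00 [-0.3  -0.16]
```

```bash

python3 -m jog '[{"delta_pos":[0.3,0,0],"twist":[0,0,0],"gripper":1},{"delta_pos":[0.8,0,0],"twist":[0,0,0],"gripper":1},{"delta_pos":[0.8,0,-0.4],"twist":[0,0,0],"gripper":1},{"delta_pos":[0,0,-1],"twist":[0,0,0],"gripper":1},{"delta_pos":[0.5,-0.3,-0.8],"twist":[0,0,0],"gripper":1},{"delta_pos":[0.8,-0.6,0],"twist":[0,0,0],"gripper":1},{"delta_pos":[0.5,-0.8,0],"twist":[0,0,0],"gripper":1},{"delta_pos":[0.5,-0.8,0],"twist":[0,0,0],"gripper":1},{"delta_pos":[0,0,0],"twist":[0,0,0],"gripper":1}]'
python3 -c "
from h import *
st();to(0,-250,90)
save('top','t7.png')
im=cv2.imread('pics/t7.png');cv2.imwrite('pics/c7.png',cv2.resize(im[205:300,320:405],None,fx=6.3,fy=6.3,interpolation=cv2.INTER_CUBIC))"
```

```text
t: 6.83
position: [0.3408, -0.1674, 0.1282]
eef_rot: [0.074, 0.997, -0.001, 0.0]
contact_force: [0.4, -0.3, -0.6]
finger_gap: -0.0
t6.83 deck mm [-243.4 -263.3] z128.2 Fdeck [ 0.5 -0.2 -0.6] tooly deg -0.34 tilt 0.17 gap -0.00 [-0.65 -0.5 ]
tool units pos [-6.08  0.37  0.96] (aligned) [-6.09  0.33  0.96] twist units [-0.03  0.01 -0.06]
```

View pics/c7.png

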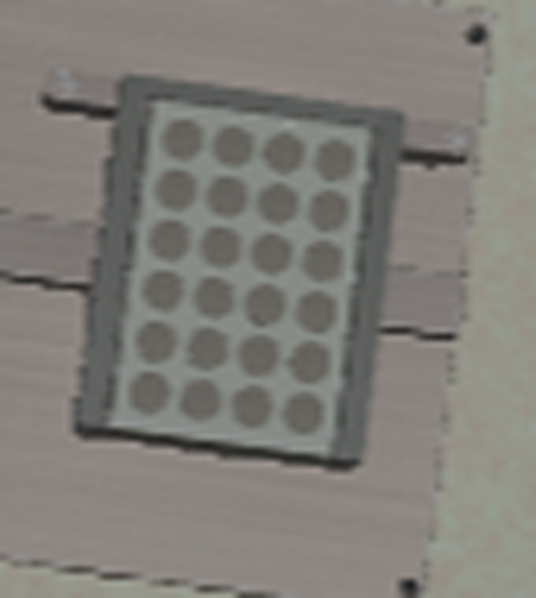

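```bash

python3 -m jog '[{"delta_pos":[-0.6,0,0],"twist":[0,0,-0.06],"gripper":1},{"delta_pos":[-0.9,0,0],"twist":[0,0,0],"gripper":1},{"delta_pos":[-0.9,0,0],"twist":[0,0,0],"gripper":1},{"delta_pos":[-0.9,0,0],"twist":[0,0,0],"gripper":1},{"delta_pos":[-0.9,0,0],"twist":[0,0,0],"gripper":1},{"delta_pos":[-0.9,0,0],"twist":[0,0,0],"gripper":1},{"delta_pos":[-0.9,0,0],"twist":[0,0,0],"gripper":1},{"delta_pos":[0,0,0],"twist":[0,0,0],"gripper":1},{"delta_pos":[0,0,0],"twist":[0,0,0],"gripper":1}]'
python3 -c "
from h import *
st();to(0,-260,35)"
```

```text
t: 7.63
position: [0.5833, -0.1947, 0.1266]
eef_rot: [0.067, 0.998, 0.0, 0.0]
contact_force: [-0.9, -0.3, -0.5]
finger_gap: -0.001
t7.63 deck mm [   0.5 -256.2] z126.6 Fdeck [-0.8 -0.5 -0.5] tooly deg 0.44 tilt 0.03 gap -0.00 [-0.44 -0.31]
tool units pos [ 0.01 -0.1   2.29] (aligned) [ 0.01 -0.1   2.29] twist units [0.   0.   0.07]
```

```bash

python3 -m jog '[{"delta_pos":[0,-0.2,0.5],"twist":[0,0,0.07],"gripper":1},{"delta_pos":[0,0,0.8],"twist":[0,0,0],"gripper":1},{"delta_pos":[0,0,0.7],"twist":[0,0,0],"gripper":1},{"delta_pos":[0,0,0.3],"twist":[0,0,0],"gripper":1},{"delta_pos":[0,0,0],"twist":[0,0,0],"gripper":1},{"delta_pos":[0,0,0],"twist":[0,0,0],"gripper":1}]'
python3 -c "
from h import *
st();to(0,-235,30)
save('scene','s8.png')
im=cv2.imread('pics/s8.png');cv2.imwrite('pics/c8.png',cv2.resize(im[190:300,200:360],None,fx=5,fy=5,interpolation=cv2.INTER_CUBIC))"
```

```text
t: 8.13
position: [0.5794, -0.2029, 0.0356]
eef_rot: [0.071, 0.997, 0.0, -0.001]
contact_force: [0.5, 0.6, 0.2]
finger_gap: 0.002
t8.13 deck mm [  -2.3 -264.8] z35.6 Fdeck [0.4 0.7 0.2] tooly deg -0.07 tilt 0.08 gap 0.00 [-0.46 -0.31]
tool units pos [-0.06  0.75  0.14] (aligned) [-0.06  0.75  0.14] twist units [ 0.   -0.01 -0.01]
```

View pics/c8.png

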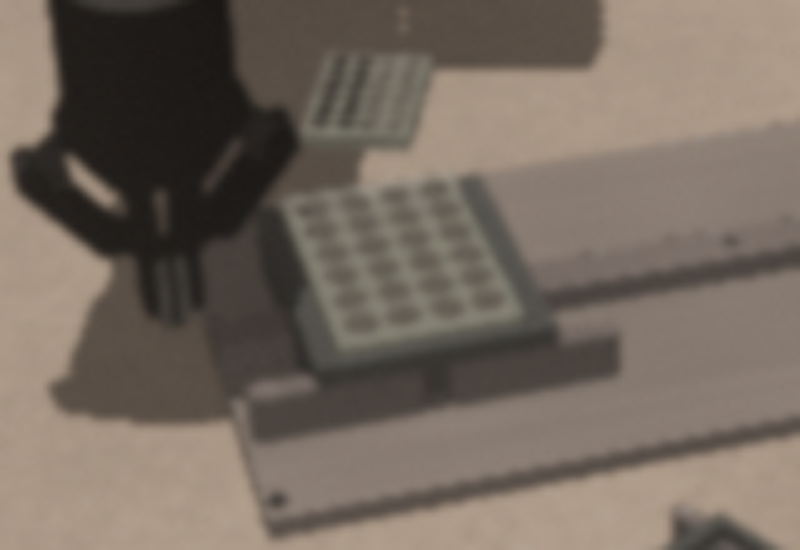

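```bash

python3 -m jog '[{"delta_pos":[-0.05,0.2,0.07],"twist":[0,0,0],"gripper":1},{"delta_pos":[0,0.2,0.06],"twist":[0,0,0],"gripper":1},{"delta_pos":[0,0.15,0],"twist":[0,0,0],"gripper":1},{"delta_pos":[0,0.1,0],"twist":[0,0,0],"gripper":1},{"delta_pos":[0,0,0],"twist":[0,0,0],"gripper":1}]' >/dev/null
python3 -c "from h import *;st()"
python3 -m jog '[{"delta_pos":[0,0.1,0],"twist":[0,0,0],"gripper":1},{"delta_pos":[0,0.1,0],"twist":[0,0,0],"gripper":1},{"delta_pos":[0,0,0],"twist":[0,0,0],"gripper":1}]' >/dev/null
python3 -c "from h import *;st()"
python3 -m jog '[{"delta_pos":[0,0.1,0],"twist":[0,0,0],"gripper":1},{"delta_pos":[0,0.1,0],"twist":[0,0,0],"gripper":1},{"delta_pos":[0,0,0],"twist":[0,0,0],"gripper":1}]' >/dev/null
python3 -c "from h import *;st()"
```

```text
t8.60 deck mm [   0.6 -238.3] z30.8 Fdeck [-0.4 -0.1  0.1] tooly deg -0.02 tilt 0.01 gap 0.00 [-0.41 -0.27]
t8.85 deck mm [   0.5 -230.9] z30.5 Fdeck [ 0.4  0.1 -0.2] tooly deg -0.08 tilt 0.01 gap -0.00 [-0.4  -0.26]
t9.10 deck mm [   0.5 -222.9] z30.4 Fdeck [-0.3  0.  -0.4] tooly deg -0.08 tilt 0.02 gap 0.00 [-0.39 -0.25]
```

```bash

python3 -m jog '[{"delta_pos":[0,0.1,0],"twist":[0,0,0],"gripper":1},{"delta_pos":[0,0.1,0],"twist":[0,0,0],"gripper":1},{"delta_pos":[0,0,0],"twist":[0,0,0],"gripper":1}]' >/dev/null
python3 -c "from h import *;st()"
python3 -m jog '[{"delta_pos":[0,0.1,0],"twist":[0,0,0],"gripper":1},{"delta_pos":[0,0.1,0],"twist":[0,0,0],"gripper":1},{"delta_pos":[0,0.1,0],"twist":[0,0,0],"gripper":1}]' >/dev/null
python3 -c "from h import *;st()"
python3 -m jog '[{"delta_pos":[0,0.1,0],"twist":[0,0,0],"gripper":1},{"delta_pos":[0,0.1,0],"twist":[0,0,0],"gripper":1},{"delta_pos":[0,0.1,0],"twist":[0,0,0],"gripper":1}]' >/dev/null
python3 -c "from h import *;st();save('top','t9.png')
im=cv2.imread('pics/t9.png');cv2.imwrite('pics/c9.png',cv2.resize(im[170:310,180:410],None,fx=3.4,fy=3.4,interpolation=cv2.INTER_CUBIC))"
```

```text
t9.35 deck mm [   0.5 -214.7] z30.4 Fdeck [-0.8 -0.5 -0.1] tooly deg -0.07 tilt 0.03 gap -0.00 [-0.38 -0.23]
t9.60 deck mm [   0.6 -203.3] z30.5 Fdeck [ 0.2 -1.5 -1.1] tooly deg -0.11 tilt 0.01 gap -0.00 [-0.36 -0.21]
t9.85 deck mm [   0.6 -191.1] z30.5 Fdeck [-0.5 -2.1 -0.6] tooly deg -0.09 tilt 0.00 gap 0.00 [-0.34 -0.19]
```

View pics/c9.png

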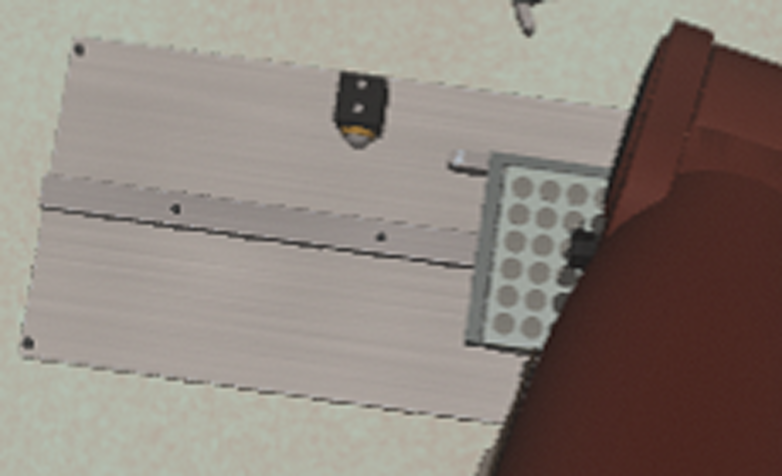

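```bash

python3 -m jog '[{"delta_pos":[0,0.1,0],"twist":[0,0,0],"gripper":1},{"delta_pos":[0,0.1,0],"twist":[0,0,0],"gripper":1},{"delta_pos":[0,0.1,0],"twist":[0,0,0],"gripper":1},{"delta_pos":[0,0.1,0],"twist":[0,0,0],"gripper":1},{"delta_pos":[0,0.1,0],"twist":[0,0,0],"gripper":1},{"delta_pos":[0,0.1,0],"twist":[0,0,0],"gripper":1}]' >/dev/null
python3 -c "from h import *;st()"
python3 -m jog '[{"delta_pos":[0,0.1,0],"twist":[0,0,0],"gripper":1},{"delta_pos":[0,0.1,0],"twist":[0,0,0],"gripper":1},{"delta_pos":[0,0.1,0],"twist":[0,0,0],"gripper":1},{"delta_pos":[0,0.1,0],"twist":[0,0,0],"gripper":1},{"delta_pos":[0,0.1,0],"twist":[0,0,0],"gripper":1},{"delta_pos":[0,0.05,0],"twist":[0,0,0],"gripper":1}]' >/dev/null
python3 -c "from h import *;st()"
python3 -m jog '[{"delta_pos":[0,0.05,0],"twist":[0,0,0],"gripper":1},{"delta_pos":[0,0.05,0],"twist":[0,0,0],"gripper":1},{"delta_pos":[0,0.05,0],"twist":[0,0,0],"gripper":1}]' >/dev/null
python3 -c "from h import *;st()"
```

```text
t10.40 deck mm [   0.7 -167.2] z30.4 Fdeck [ 0.3 -1.7 -0.6] tooly deg -0.10 tilt 0.00 gap -0.00 [-0.3  -0.15]
t10.90 deck mm [   0.7 -144.9] z30.4 Fdeck [-0.6 -1.6 -1.2] tooly deg -0.08 tilt 0.01 gap 0.00 [-0.26 -0.12]
t11.15 deck mm [   0.7 -139.5] z30.4 Fdeck [-0.2 -2.6 -0.4] tooly deg -0.10 tilt 0.01 gap 0.00 [-0.25 -0.11]
```

```bash

python3 -m jog '[{"delta_pos":[0,0.05,0],"twist":[0,0,0],"gripper":1},{"delta_pos":[0,0.05,0],"twist":[0,0,0],"gripper":1},{"delta_pos":[0,0.05,0],"twist":[0,0,0],"gripper":1}]' >/dev/null
python3 -c "from h import *;st()"
python3 -m jog '[{"delta_pos":[0,0.05,0],"twist":[0,0,0],"gripper":1},{"delta_pos":[0,0.05,0],"twist":[0,0,0],"gripper":1},{"delta_pos":[0,0.05,0],"twist":[0,0,0],"gripper":1}]' >/dev/null
python3 -c "from h import *;st()"
python3 -m jog '[{"delta_pos":[0,0.05,0],"twist":[0,0,0],"gripper":1},{"delta_pos":[0,0.05,0],"twist":[0,0,0],"gripper":1},{"delta_pos":[0,0.05,0],"twist":[0,0,0],"gripper":1}]' >/dev/null
python3 -c "from h import *;st()"
python3 -m jog '[{"delta_pos":[0,0.05,0],"twist":[0,0,0],"gripper":1},{"delta_pos":[0,0.05,0],"twist":[0,0,0],"gripper":1},{"delta_pos":[0,0.05,0],"twist":[0,0,0],"gripper":1}]' >/dev/null
python3 -c "from h import *;st()"
```

```text
t11.40 deck mm [   0.7 -133.4] z30.5 Fdeck [ 1.4 -2.   0.1] tooly deg -0.10 tilt 0.00 gap 0.00 [-0.24 -0.1 ]
t11.65 deck mm [   0.2 -128.5] z30.4 Fdeck [ -4.5 -12.5   3.5] tooly deg -0.13 tilt 0.15 gap -0.00 [-0.23 -0.09]
t11.90 deck mm [   0.3 -122.8] z30.4 Fdeck [-2.1 -8.3  1.1] tooly deg -0.15 tilt 0.16 gap 0.00 [-0.22 -0.08]
t12.15 deck mm [   0.7 -116.4] z30.5 Fdeck [ 1.  -5.9 -0.3] tooly deg -0.14 tilt 0.11 gap 0.00 [-0.21 -0.07]
```

```bash

python3 -m jog '[{"delta_pos":[0,0.05,0],"twist":[0,0,0],"gripper":1},{"delta_pos":[0,0.05,0],"twist":[0,0,0],"gripper":1},{"delta_pos":[0,0.05,0],"twist":[0,0,0],"gripper":1},{"delta_pos":[0,0.05,0],"twist":[0,0,0],"gripper":1},{"delta_pos":[0,0.05,0],"twist":[0,0,0],"gripper":1},{"delta_pos":[0,0.05,0],"twist":[0,0,0],"gripper":1},{"delta_pos":[0,0.05,0],"twist":[0,0,0],"gripper":1},{"delta_pos":[0,0.05,0],"twist":[0,0,0],"gripper":1}]' >/dev/null
python3 -c "from h import *;st()"
python3 -m jog '[{"delta_pos":[0,0.05,0],"twist":[0,0,0],"gripper":1},{"delta_pos":[0,0.05,0],"twist":[0,0,0],"gripper":1},{"delta_pos":[0,0.05,0],"twist":[0,0,0],"gripper":1},{"delta_pos":[0,0.05,0],"twist":[0,0,0],"gripper":1},{"delta_pos":[0,0.05,0],"twist":[0,0,0],"gripper":1},{"delta_pos":[0,0.05,0],"twist":[0,0,0],"gripper":1},{"delta_pos":[0,0.05,0],"twist":[0,0,0],"gripper":1},{"delta_pos":[0,0.05,0],"twist":[0,0,0],"gripper":1}]' >/dev/null
python3 -c "from h import *;st();save('scene','s10.png')
im=cv2.imread('pics/s10.png');cv2.imwrite('pics/c10.png',cv2.resize(im[180:300,240:400],None,fx=5,fy=5,interpolation=cv2.INTER_CUBIC))"
```

```text
t12.82 deck mm [   0.5 -100.4] z30.4 Fdeck [-1.5 -5.6  0.5] tooly deg -0.14 tilt 0.12 gap -0.00 [-0.19 -0.04]
t13.48 deck mm [  0.1 -84.4] z30.4 Fdeck [-2.6 -6.7  1.7] tooly deg -0.13 tilt 0.13 gap -0.00 [-0.16 -0.02]
```

View pics/c10.png

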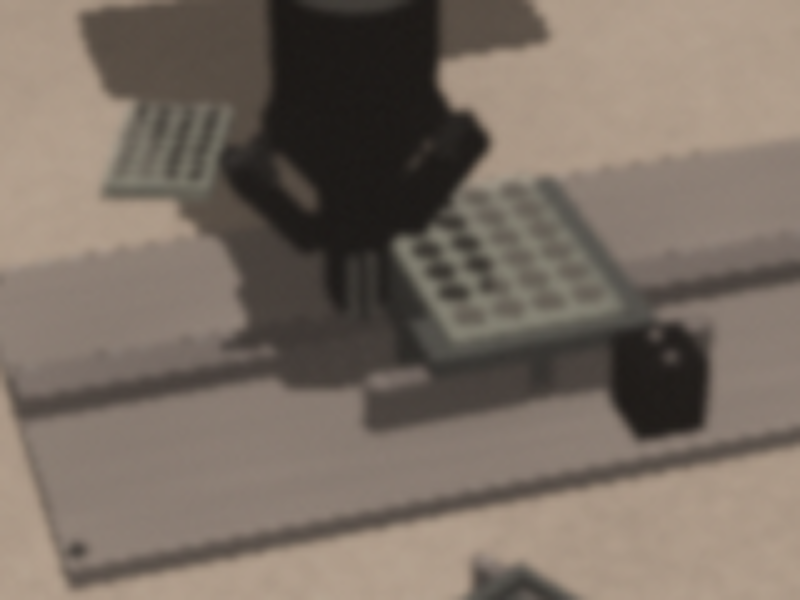

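```bash

python3 -m jog '[{"delta_pos":[0,0.05,0],"twist":[0,0,0],"gripper":1},{"delta_pos":[0,0.05,0],"twist":[0,0,0],"gripper":1},{"delta_pos":[0,0.05,0],"twist":[0,0,0],"gripper":1},{"delta_pos":[0,0.05,0],"twist":[0,0,0],"gripper":1}]' >/dev/null
python3 -c "from h import *;st()"
python3 -m jog '[{"delta_pos":[0,0.05,0],"twist":[0,0,0],"gripper":1},{"delta_pos":[0,0.05,0],"twist":[0,0,0],"gripper":1},{"delta_pos":[0,0.05,0],"twist":[0,0,0],"gripper":1}]' >/dev/null
python3 -c "from h import *;st()"
```

```text
t13.87 deck mm [  0.1 -76.3] z30.4 Fdeck [-3.  -5.8  3.2] tooly deg -0.13 tilt 0.13 gap -0.00 [-0.15 -0.  ]
t14.12 deck mm [ -0.1 -70.3] z30.4 Fdeck [-3.7 -6.1  3.3] tooly deg -0.13 tilt 0.14 gap -0.00 [-0.14  0.01]
```

```bash

python3 -m jog '[{"delta_pos":[0,0.03,0],"twist":[0,0,0],"gripper":1},{"delta_pos":[0,0.03,0],"twist":[0,0,0],"gripper":1}]' >/dev/null
python3 -c "from h import *;st()"
python3 -m jog '[{"delta_pos":[0,0.03,0],"twist":[0,0,0],"gripper":1},{"delta_pos":[0,0.03,0],"twist":[0,0,0],"gripper":1}]' >/dev/null
python3 -c "from h import *;st()"
```

```text
t14.28 deck mm [ -0.1 -67.9] z30.4 Fdeck [-3.2 -6.9  2.5] tooly deg -0.12 tilt 0.14 gap 0.00 [-0.13  0.01]
t14.45 deck mm [ -0.2 -65.5] z30.4 Fdeck [-4.2 -7.   3.4] tooly deg -0.12 tilt 0.14 gap -0.00 [-0.13  0.01]
```

```bash

python3 -m jog '[{"delta_pos":[0,0.03,0],"twist":[0,0,0],"gripper":1},{"delta_pos":[0,0.03,0],"twist":[0,0,0],"gripper":1}]' >/dev/null
python3 -c "from h import *;st()"
python3 -m jog '[{"delta_pos":[0,0.03,0],"twist":[0,0,0],"gripper":1},{"delta_pos":[0,0.03,0],"twist":[0,0,0],"gripper":1}]' >/dev/null
python3 -c "from h import *;st()"
python3 -m jog '[{"delta_pos":[0,0.03,0],"twist":[0,0,0],"gripper":1},{"delta_pos":[0,0.03,0],"twist":[0,0,0],"gripper":1}]' >/dev/null
python3 -c "from h import *;st()"
```

```text
t14.62 deck mm [ -0.2 -63.1] z30.4 Fdeck [-4.4 -6.2  3.2] tooly deg -0.13 tilt 0.15 gap 0.00 [-0.12  0.02]
t14.78 deck mm [ -0.3 -60.7] z30.4 Fdeck [-4.6 -7.2  4.1] tooly deg -0.13 tilt 0.15 gap -0.00 [-0.12  0.02]
t14.95 deck mm [ -0.3 -58.3] z30.4 Fdeck [-4.2 -5.9  4.1] tooly deg -0.13 tilt 0.15 gap 0.00 [-0.12  0.03]
```

```bash

python3 -m jog '[{"delta_pos":[0,0.03,0],"twist":[0,0,0],"gripper":1}]' >/dev/null
python3 -c "from h import *;st()"
python3 -m jog '[{"delta_pos":[0,0.03,0],"twist":[0,0,0],"gripper":1}]' >/dev/null
python3 -c "from h import *;st()"
python3 -m jog '[{"delta_pos":[0,0.03,0],"twist":[0,0,0],"gripper":1}]' >/dev/null
python3 -c "from h import *;st()"
```

```text
t15.03 deck mm [ -0.3 -57.1] z30.4 Fdeck [-4.4 -7.   4.4] tooly deg -0.13 tilt 0.16 gap -0.00 [-0.11  0.03]
t15.12 deck mm [ -0.4 -55.9] z30.4 Fdeck [-4.5 -7.2  3.8] tooly deg -0.12 tilt 0.16 gap 0.00 [-0.11  0.03]
t15.20 deck mm [ -0.4 -54.7] z30.3 Fdeck [-4.9 -6.8  3.3] tooly deg -0.12 tilt 0.16 gap -0.00 [-0.11  0.03]
```

```bash

python3 -m jog '[{"delta_pos":[0,0.03,0],"twist":[0,0,0],"gripper":1}]' >/dev/null
python3 -c "from h import *;st()"
python3 -m jog '[{"delta_pos":[0,0.03,0],"twist":[0,0,0],"gripper":1}]' >/dev/null
python3 -c "from h import *;st()"
```

```text
t15.28 deck mm [ -0.4 -53.5] z30.3 Fdeck [-4.2 -5.6  3.9] tooly deg -0.12 tilt 0.16 gap -0.00 [-0.11  0.03]
t15.37 deck mm [ -0.5 -52.3] z30.3 Fdeck [-4.9 -6.1  3.2] tooly deg -0.12 tilt 0.16 gap -0.00 [-0.11  0.04]
```

```bash

python3 -m jog '[{"delta_pos":[0,0.03,0],"twist":[0,0,0],"gripper":1}]' >/dev/null
python3 -c "from h import *;st()"
```

```text
t15.45 deck mm [ -0.4 -51.1] z30.3 Fdeck [-6.1 -6.3  4.4] tooly deg -0.12 tilt 0.16 gap -0.00 [-0.1   0.04]
```

```bash

python3 -m jog '[{"delta_pos":[0,0.03,0],"twist":[0,0,0],"gripper":1}]' >/dev/null
python3 -c "from h import *;st()"
```

```text
t15.53 deck mm [ -0.5 -49.9] z30.3 Fdeck [-3.7 -6.4  3. ] tooly deg -0.12 tilt 0.17 gap 0.00 [-0.1   0.04]
```

```bash

python3 -m jog '[{"delta_pos":[0,0.02,0],"twist":[0,0,0],"gripper":1}]' >/dev/null
python3 -c "from h import *;st()"
```

```text
t15.62 deck mm [ -0.3 -48.9] z30.3 Fdeck [-3.4 -6.   2.9] tooly deg -0.12 tilt 0.14 gap 0.00 [-0.1   0.04]
```

```bash

python3 -m jog '[{"delta_pos":[0,0.02,0],"twist":[0,0,0],"gripper":1}]' >/dev/null
python3 -c "from h import *;st()"
```

```text
t15.70 deck mm [ -0.3 -48.1] z30.3 Fdeck [-4.5 -5.5  2.7] tooly deg -0.11 tilt 0.14 gap -0.00 [-0.1   0.04]
```

```bash

python3 -m jog '[{"delta_pos":[0,0.02,0],"twist":[0,0,0],"gripper":1}]' >/dev/null
python3 -c "from h import *;st()"
```

```text
t15.78 deck mm [ -0.3 -47.2] z30.3 Fdeck [-4.  -3.8  2.1] tooly deg -0.11 tilt 0.13 gap 0.00 [-0.1   0.04]
```

Force is easing, so the ball may be at the notch's rim.

```bash

python3 -m jog '[{"delta_pos":[0,0.02,0],"twist":[0,0,0],"gripper":1}]' >/dev/null
python3 -c "from h import *;st()"
```

```text
t15.87 deck mm [ -0.3 -46.4] z30.2 Fdeck [-3.4 -4.6  1.8] tooly deg -0.11 tilt 0.13 gap 0.00 [-0.1   0.05]
```

```bash

python3 -m jog '[{"delta_pos":[0,0.0,0],"twist":[0,0,0],"gripper":1}]' >/dev/null
python3 -c "from h import *;st()"
```

```text
t15.95 deck mm [  0.  -45.9] z30.2 Fdeck [-2.1 -2.5 -0.5] tooly deg -0.10 tilt 0.08 gap 0.00 [-0.1   0.05]
```

```bash

python3 -m jog '[{"delta_pos":[0,0.015,0],"twist":[0,0,0],"gripper":1}]' >/dev/null
python3 -c "from h import *;st()"
```

```text
t16.03 deck mm [  0.2 -45.5] z30.2 Fdeck [-3.8 -3.5  1. ] tooly deg -0.10 tilt 0.08 gap -0.00 [-0.1   0.05]
```

```bash

python3 -m jog '[{"delta_pos":[0,0.0,0],"twist":[0,0,0],"gripper":1}]' >/dev/null
python3 -c "from h import *;st();save('top','t11.png');save('scene','s11.png')
im=cv2.imread('pics/t11.png');cv2.imwrite('pics/c11.png',cv2.resize(im[170:310,220:370],None,fx=4.2,fy=4.2,interpolation=cv2.INTER_CUBIC))
im=cv2.imread('pics/s11.png');cv2.imwrite('pics/c12.png',cv2.resize(im[200:300,280:400],None,fx=6,fy=6,interpolation=cv2.INTER_CUBIC));st()"
```

```text
t16.12 deck mm [  0.5 -45.2] z30.3 Fdeck [-1.7 -2.2 -0.6] tooly deg -0.09 tilt 0.04 gap -0.00 [-0.1   0.05]
t16.22 deck mm [  0.8 -45.2] z30.4 Fdeck [-1.5 -2.  -0.3] tooly deg -0.09 tilt 0.02 gap 0.00 [-0.1   0.05]
```

View pics/c11.png

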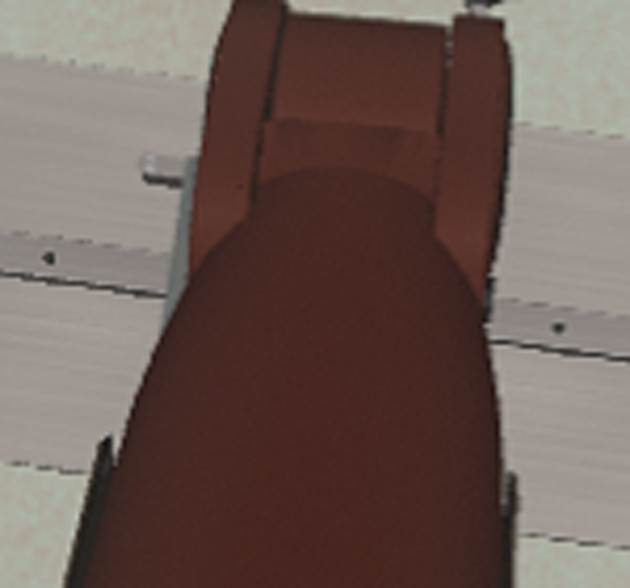

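View pics/c12.png

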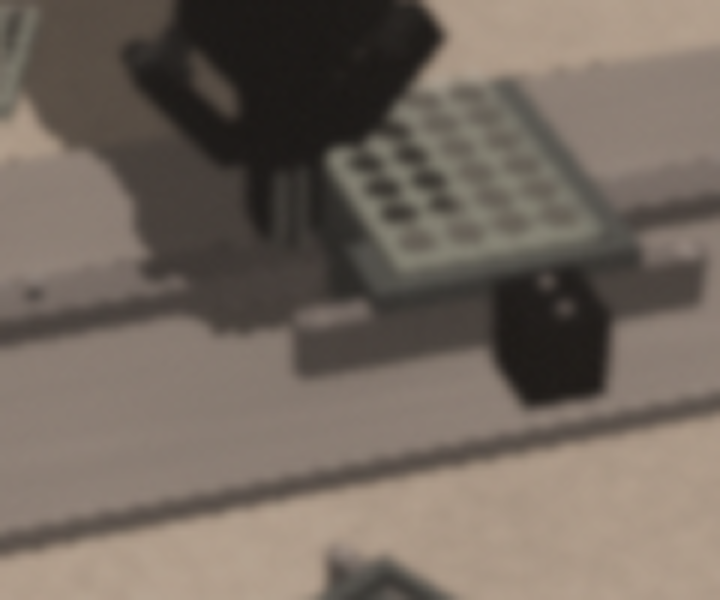

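```bash

python3 -m jog '[{"delta_pos":[0,0.015,0],"twist":[0,0,0],"gripper":1}]' >/dev/null
python3 -c "from h import *;st()"
```

```text
t16.30 deck mm [  0.8 -44.8] z30.4 Fdeck [-1.9 -3.7 -1.6] tooly deg -0.10 tilt 0.01 gap 0.00 [-0.1   0.05]
```

```bash

python3 -m jog '[{"delta_pos":[0,0.015,0],"twist":[0,0,0],"gripper":1}]' >/dev/null
python3 -c "from h import *;st()"
```

```text
t16.38 deck mm [  0.8 -44.3] z30.4 Fdeck [-1.8 -4.1 -0.5] tooly deg -0.10 tilt 0.01 gap 0.00 [-0.09  0.05]
```

```bash

python3 -m jog '[{"delta_pos":[0,0,0],"twist":[0,0,0],"gripper":1}]' >/dev/null
python3 -c "from h import *;st()"
```

```text
t16.47 deck mm [  1. -44.] z30.4 Fdeck [-0.9 -1.8 -0.3] tooly deg -0.09 tilt 0.02 gap -0.00 [-0.09  0.05]
```

```bash

python3 -m jog '[{"delta_pos":[0,0.02,0],"twist":[0,0,0],"gripper":1}]' >/dev/null
python3 -c "from h import *;st()"
```

```text
t16.55 deck mm [  1.  -43.3] z30.4 Fdeck [-2.2 -2.4 -0.7] tooly deg -0.10 tilt 0.01 gap 0.00 [-0.09  0.05]
```

```bash

python3 -m jog '[{"delta_pos":[0,0.02,0],"twist":[0,0,0],"gripper":1}]' >/dev/null
python3 -c "from h import *;st()"
```

```text
t16.63 deck mm [  1.  -42.5] z30.4 Fdeck [-1.1 -1.8 -1.2] tooly deg -0.10 tilt 0.01 gap -0.00 [-0.09  0.05]
```

```bash

python3 -m jog '[{"delta_pos":[0,0.02,0],"twist":[0,0,0],"gripper":1}]' >/dev/null
python3 -c "from h import *;st()"
```

```text
t16.72 deck mm [  1.  -41.5] z30.5 Fdeck [-0.9 -2.9 -1. ] tooly deg -0.09 tilt 0.02 gap 0.00 [-0.09  0.05]
```

```bash

python3 -m jog '[{"delta_pos":[0,0.02,0],"twist":[0,0,0],"gripper":1}]' >/dev/null
python3 -c "from h import *;st()"
```

```text
t16.80 deck mm [  1.1 -40.7] z30.5 Fdeck [-1.  -1.2 -1.4] tooly deg -0.09 tilt 0.03 gap -0.00 [-0.09  0.05]
```

```bash

python3 -m jog '[{"delta_pos":[0,0.0,0],"twist":[0,0,0],"gripper":1}]' >/dev/null
python3 -c "from h import *;st()
im=save('scene','s13.png')
im=cv2.imread('pics/s13.png');cv2.imwrite('pics/c13.png',cv2.resize(im[200:300,280:400],None,fx=6,fy=6,interpolation=cv2.INTER_CUBIC));st()"
```

```text
t16.88 deck mm [  1.2 -40.4] z30.6 Fdeck [ 0.2  0.4 -1.3] tooly deg -0.08 tilt 0.06 gap 0.00 [-0.09  0.05]
t16.93 deck mm [  1.3 -40.5] z30.6 Fdeck [ 0.6  0.4 -0.3] tooly deg -0.08 tilt 0.06 gap 0.00 [-0.09  0.05]
```

View pics/c13.png

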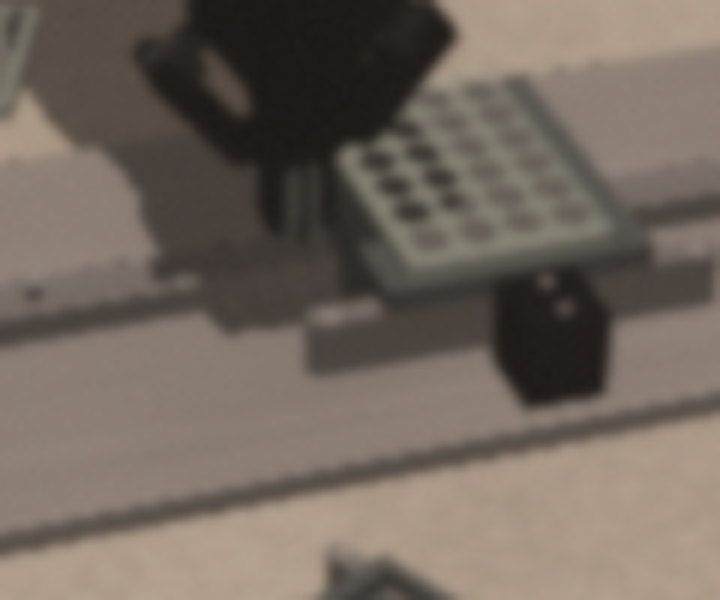

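```bash

python3 -m jog '[{"delta_pos":[0,0.02,0],"twist":[0,0,0],"gripper":1},{"delta_pos":[0,0,0],"twist":[0,0,0],"gripper":1}]' >/dev/null
python3 -c "from h import *;st()"
```

```text
t17.10 deck mm [  1.2 -39.9] z30.6 Fdeck [-0.4  0.4 -0.5] tooly deg -0.09 tilt 0.04 gap 0.00 [-0.09  0.06]
```

```bash

python3 -m jog '[{"delta_pos":[0,0.02,0],"twist":[0,0,0],"gripper":1},{"delta_pos":[0,0,0],"twist":[0,0,0],"gripper":1}]' >/dev/null
python3 -c "from h import *;st()"
```

```text
t17.27 deck mm [  1.2 -39.4] z30.6 Fdeck [ 1.5 -1.2  1.8] tooly deg -0.10 tilt 0.04 gap 0.00 [-0.09  0.06]
```

```bash

python3 -m jog '[{"delta_pos":[0,0.015,0],"twist":[0,0,0],"gripper":1},{"delta_pos":[0,0,0],"twist":[0,0,0],"gripper":1}]' >/dev/null
python3 -c "from h import *;st()"
```

```text
t17.43 deck mm [  1.1 -38.9] z30.6 Fdeck [ 0.2 -1.7  1.8] tooly deg -0.11 tilt 0.03 gap 0.00 [-0.09  0.06]
```

```bash

python3 -m jog '[{"delta_pos":[0,0.015,0],"twist":[0,0,0],"gripper":1},{"delta_pos":[0,0,0],"twist":[0,0,0],"gripper":1}]' >/dev/null
python3 -c "from h import *;st()"
```

```text
t17.60 deck mm [  1.1 -38.2] z30.6 Fdeck [ 1.3 -3.3  2. ] tooly deg -0.10 tilt 0.03 gap -0.00 [-0.08  0.06]
```

```bash

python3 -m jog '[{"delta_pos":[0,-0.2,0],"twist":[0,0,0],"gripper":1},{"delta_pos":[0,-0.6,0],"twist":[0,0,0],"gripper":1},{"delta_pos":[0,-1,0],"twist":[0,0,0],"gripper":1},{"delta_pos":[0,-1,0],"twist":[0,0,0],"gripper":1},{"delta_pos":[0.4,-0.9,-0.3],"twist":[0,0,0],"gripper":1},{"delta_pos":[0.6,-0.7,-0.4],"twist":[0,0,0],"gripper":1},{"delta_pos":[0.6,-0.7,-0.4],"twist":[0,0,0],"gripper":1},{"delta_pos":[0,0,0],"twist":[0,0,0],"gripper":1},{"delta_pos":[0,0,0],"twist":[0,0,0],"gripper":1}]' >/dev/null
python3 -c "from h import *;st();save('top','t14.png');save('scene','s14.png')
im=cv2.imread('pics/t14.png');cv2.imwrite('pics/c14.png',cv2.resize(im[170:310,220:370],None,fx=4.2,fy=4.2,interpolation=cv2.INTER_CUBIC))
cv2.imwrite('pics/c14b.png',cv2.resize(im[185:245,250:350],None,fx=8,fy=8,interpolation=cv2.INTER_CUBIC))
im=cv2.imread('pics/s14.png');cv2.imwrite('pics/c15.png',cv2.resize(im[200:300,280:400],None,fx=6,fy=6,interpolation=cv2.INTER_CUBIC));st()"
```

```text
t18.35 deck mm [ -64.  -243.7] z75.3 Fdeck [ 0.4  0.1 -0.4] tooly deg -0.27 tilt 0.07 gap 0.00 [-0.45 -0.31]
t18.45 deck mm [ -63.3 -241.9] z74.3 Fdeck [-0.   0.7  0. ] tooly deg -0.11 tilt 0.04 gap -0.00 [-0.45 -0.31]
```

View pics/c14.png

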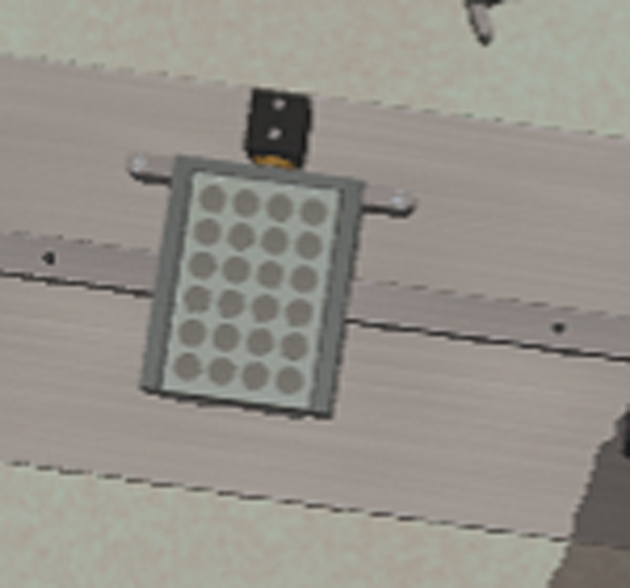

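View pics/c14b.png

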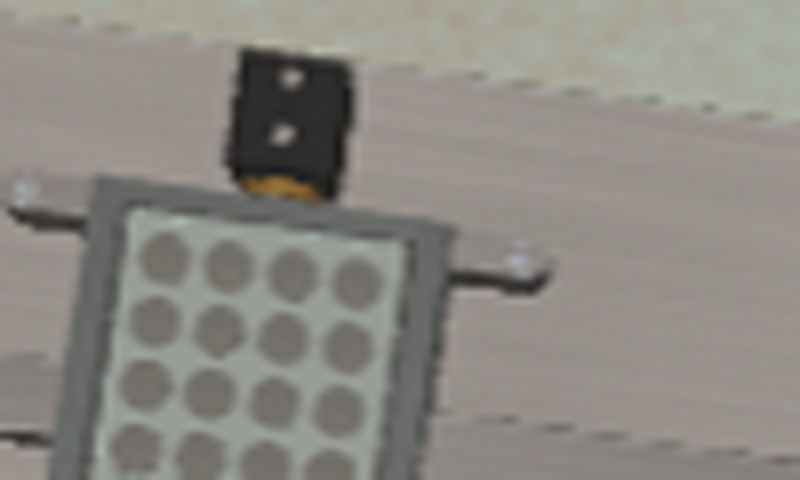

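View pics/c15.png

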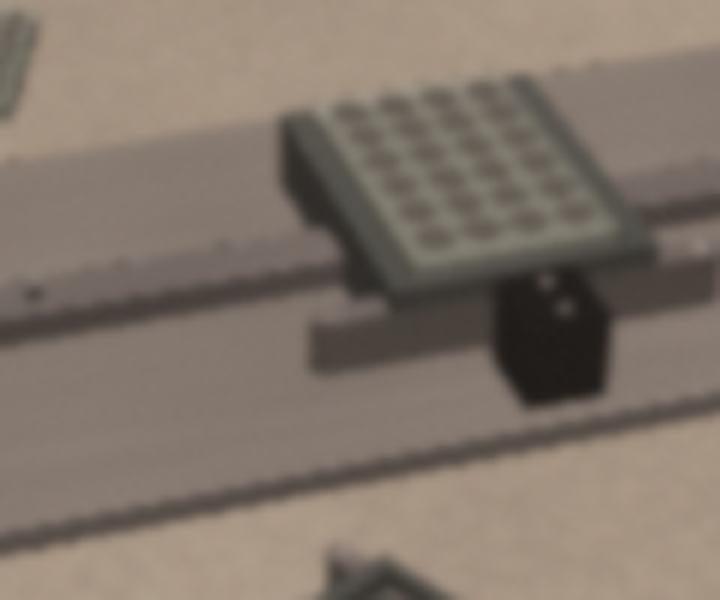

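```bash
python3 - <<'E'
from h import *
f=lambda a:np.array(a)/8+[249.6,184.6]
d=lambda q,z:((unproj('top',f(q),z)[:,:2]-DO)@DR*1e3).round(1)
print('carrier',d([[97,177],[455,225]],.046));print('screws',d([[292,78],[282,134]],.05))
print('strip ends',d([[25,190],[520,262]],.040))
print('block top corners',d([[242,50],[355,62]],.05))
E
```

```text
carrier [[ 67.6  83.5]
 [ 67.3 -26. ]]
screws [[104.9  28.9]
 [ 87.3  29.4]]
strip ends [[ 61.8 105.5]
 [ 59.8 -46.8]]
block top corners [[111.4  45.2]
 [112.3  10.7]]
```

```bash
python3 - <<'E'
from h import *
f=lambda a:np.array(a)/8+[249.6,184.6]
d=lambda q,z:((unproj('top',f(q),z)[:,:2]-DO)@DR*1e3).round(1)
print('plate far edge (60 expected)',d([[130,208],[408,242]],.0504))
g=lambda a:np.array(a)/4.2+[219.6,169.6]
e=lambda q,z:((unproj('top',g(q),z)[:,:2]-DO)@DR*1e3).round(1)
print('near ends carrier',e([[143,389],[331,413]],.046),'plate',e([[163,389],[311,410]],.0504))
im=cv2.imread('pics/t14.png');cv2.imwrite('pics/c16.png',cv2.resize(im[200:275,250:310],None,fx=8,fy=8,interpolation=cv2.INTER_CUBIC))
E
```

```text
plate far edge (60 expected) [[ 58.7  71.5]
 [ 59.5 -13. ]]
near ends carrier [[-68.3  82.5]
 [-67.6 -25.3]] plate [[-67.2  70.6]
 [-67.7 -14.1]]
```

View pics/c16.png

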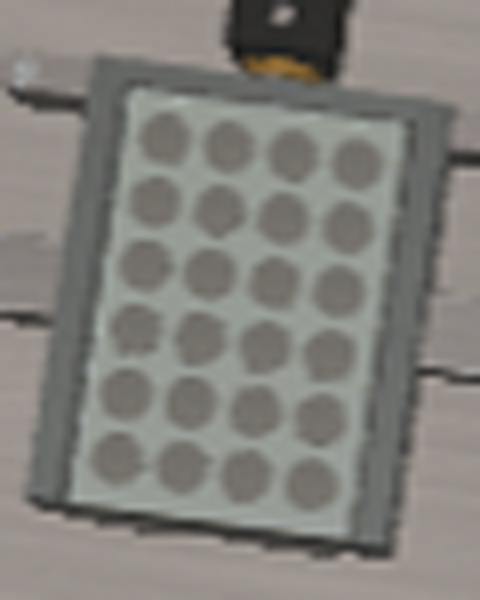

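The picture shows the plate flush with the carrier's open end and against the stop. The carrier's notch lines up with the catch to about 0.5 mm, and the arm is clear. Handing in.

```bash
python3 -c "
from h import *
st();print(r.finish_job());st()"
```

```text
t18.45 deck mm [ -63.3 -241.9] z74.3 Fdeck [-0.   0.7  0. ] tooly deg -0.11 tilt 0.04 gap -0.00 [-0.45 -0.31]
the job is handed in; nothing more can be done
None
the job is handed in; nothing more can be done
```

I pushed the plate home and then pushed the carrier along the rail to the catch. It appears latched there, and I handed the job in at 18.5 s. No verdict came back.

- **Plate:** I pushed it with shut fingers until it stopped moving; the highest reading was about 11 N. In the last top picture its near end is flush with the carrier's open end and its far end is within about 1 mm of the stop.
- **Carrier:** I pushed it low along the rail. The reading peaked at about 14 N as the ball climbed the strip, and ran at 6–10 N while rubbing. It then fell to about 0 at the notch. The force was read only at the end of each move, so brief higher peaks could have been missed.
- **Click less sharp than described:** the force faded over several millimetres and the carrier moved ahead only about 1 mm, not in one clear jump. A short push after that built up to about 3 N, which fits the ball sitting in the notch, and I then backed off.
- **Last check:** the top picture puts the carrier 28.8 mm past the rail's middle and the catch's screws at 29 mm, so they line up within about 0.5 mm. I could not see the ball itself. I did not do a firmer push test, so as not to disturb the latch.
- **Measurements that disagreed:** the wrist camera put the deck about 4–6 mm further along y than the top camera did. The feel of the strip's front end put the ball near 21 mm, against 28.5 mm from the picture. I trusted the feel and the carrier and catch seen together in the last picture.
- **Mouse, bottle and box:** I never went near them, but I did not measure their positions again at the end.

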